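Stamp the label of the blue book

TASK

Stamp the blue book with the blue stamp: stand the stamp centred and square on the white label of the blue book and press its sprung cap fully down to the stop, holding it there for a moment. Then park the blue stamp, upright, in the blue tray and let go. Keep the stamp upright, do not print anywhere else, do not shift the books, and leave the burgundy stamp, the bone folder and the glue tub alone.

Things in the scene. Friction and masses are not known exactly. Their poses are not given: they have to be found in the camera images.
- blue_stamp: upright hand stamp, 110 mm tall, 130-270 g. Origin: centre of the underside of its black foot (40 mm along x, 64 along y, 14 high); z up. A black frame 30 x 56 mm rises to z = 77 mm; over it sits the blue sprung cap, 36 mm along x, 62 along y, from z = 66 to 110 mm when up. A half turn makes no difference
- blue_head (a joint): spring travel of the blue stamp's cap along the stamp's axis: 0 = up, 0.020 m = pressed to its stop. Starts to give at 4 N, about 12 N at the stop; springs back
- blue_head_top (a point): centre of the top face of the blue stamp's cap, moves with the cap
- blue_book: blue hard-cover book lying flat, 170 mm along its x, 120 mm along its y, 28 mm thick, about 0.45 kg, loose. Origin: centre of its underside. A white paper label lies on its cover
- blue_label (a point): centre of the white label on the blue book's cover, on its upper face 28 mm above the book's underside and 20 mm along the book's x from its middle. The label measures 60 mm along x and 90 mm along y; the stamp fits it with its 64 mm side along y
- blue_dock: blue shallow open tray fixed to the table, the parking place of the blue stamp: outside 74 mm along x, 98 mm along y, 14 mm high, walls and floor 5 mm thick (inside 64 x 88 mm). Origin: centre of its underside
- burgundy_stamp: upright hand stamp, 110 mm tall, 130-270 g. Origin: centre of the underside of its black foot (40 mm along x, 64 along y, 14 high); z up. A black frame 30 x 56 mm rises to z = 77 mm; over it sits the burgundy sprung cap, 36 mm along x, 62 along y, from z = 66 to 110 mm when up. A half turn makes no difference
- burgundy_head (a joint): spring travel of the burgundy stamp's cap along the stamp's axis: 0 = up, 0.020 m = pressed to its stop. Starts to give at 4 N, about 12 N at the stop; springs back
- burgundy_book: burgundy hard-cover book lying flat, 170 mm along its x, 120 mm along its y, 28 mm thick, about 0.45 kg, loose. Origin: centre of its underside. A white paper label lies on its cover
- burgundy_dock: burgundy shallow open tray fixed to the table, the parking place of the burgundy stamp: outside 74 mm along x, 98 mm along y, 14 mm high, walls and floor 5 mm thick (inside 64 x 88 mm). Origin: centre of its underside
- folder: ivory bone folder lying flat, 150 mm along x, 22 mm wide, 6 mm thick, loose. Origin: centre of its underside
- tub: white glue tub with a pale blue lid, 98 mm across, 72 mm tall, loose. Origin: centre of its underside

How it is judged:
By the outcome, as a careful person would: the job done as asked, in the order asked, and still so for the second after the job is handed in, with the robot touching nothing.
It also fails if it takes over 45 s, if anything falls off the work surface, if the arm or the gripper's body presses on something with over 40 N, if the wrist force passes 120 N, or if a joint passes its speed limit or range.

ROBOT

A 6-joint arm with a two-finger parallel gripper is mounted at the origin on the work surface. World frame = base frame: x ahead of the robot, y to its left, z up, the work surface at z = 0. Lengths are in mm, angles in rad, forces in N, time in s.
With the tool pointing down it reaches from about 350 to 975 mm from the base axis. Payload 7.1 kg.
Tool frame: the origin (TCP) lies at the very end of the fingers, on their centre line; the grasp point (between the pads) lies 19 mm behind it; y points along the fingers, x is the direction in which the jaws open and shut, and the axes are right-handed (so a half turn about y gives the same grasp; the last joint's range is limited). The gripper opens to 88 mm and grips with 3 to 60 N. Pads are 20 mm wide; open, the fingers measure 115 mm over their backs; the gripper's body (75 mm by 178 mm) begins 61 mm behind the grasp point.
Start: joints at [-0.019, 0.423, 1.63, -0, 1.089, -0.019], TCP at [624.984, 0.026, 222.675] pointing down, gripper open.
Joint ranges: [-3, 3], [-0.9, 2.11], [0.09, 2.58], [-1.31, 4.45], [0.11, 2.69], [-2.54, 2.54]. Speed limits (rad/s): [2.39, 2.39, 3.01, 3.14, 3.14, 3.14].

INTERFACE

Orientations are given as a rotation vector (axis times angle).
In Python, from workcell import ctrl gives the robot as it stands. The module is installed in compiled form; this text tells all that it offers.
- The arm moves only by the tool jog_arm, never from a script. Its argument "steps" is a list of rows, each an object with "turn": the turn, a rotation vector about the world's x, y, z scaled (see below), a list of three; "dp": the shift along the world's x, y, z scaled (see below), a list of three; "claw": the opening, from 0 (shut) to 1 (fully open). In form: [{"turn": [wx, wy, wz], "dp": [x, y, z], "claw": claw}, ...]. A call has 1 to 12 rows; each row is the pose to reach, as a shift and turn from the pose measured when the call began, turning the shorter way round; what a row does not reach only later rows make up. The controller multiplies each number of a shift by 80 mm and each number of a turn by pi rad. A row lasts 1/12 s, in which the tool goes at most 41.7 mm and 7.16 degrees, less where a joint would pass 70% of its speed; a pose out of reach is approached as far as the arm can. A call with a number of a shift or a turn outside -1 to 1 is refused whole. A call with a gripper value outside its range is refused whole. The fingers move at their own pace and stop on an object; the grip force is fixed at half the most. Time passes only in rows, so rows that repeat a pose let the fingers close. It gives the time, the measured TCP pose, the force and the opening at its end, in the units of the state.
- ctrl.get_obs(): the state, without advancing time (a new reading comes with each control period).
- ctrl.get_image(name): name is "scene" or "side" or "wrist"; returns a dict with "img" (384x512x3 uint8, red, green, blue), "range_z" (384x512 float32, mm along the optical axis (not along the pixel's ray), 0 where there is no reading), "fovy" (degrees; the focal length in pixels is half the picture's height over the tangent of half this angle, whatever the lens; pixels are square), "cx", "cy" (the principal point, pixels), "camera_from_world" (4x4, takes a point from world to camera coordinates); the wrist camera has in their place "hand_eye" (4x4, takes a point from camera to tool coordinates, whose origin is the TCP and whose axes are the tool frame's). Camera axes: x right, y down, z forward; pixel columns grow to the right and rows downward; lengths in mm; the calibration is good to about 2 mm. A picture is of the moment at which its call begins: read the wrist's pose just before it.
- ctrl.close_job(): hands the job in, once; it reports no verdict.
The state is a dict: "t": time; "qpos": joint angles; "qvel": joint speeds; "joint_torque": joint torques, N m; "ee_pos": TCP position; "orientation": TCP orientation; "ft_force": force on the tool from outside, world axes, zero at the start; "moment": the same for the moment, N m; "width": finger opening in mm.
Only numpy, scipy, OpenCV 4.12 (cv2) and the standard library are available. Lean on these libraries where they do the work, as an engineer would, in place of code of your own. Each camera call takes 0.05 s, during which the arm holds its last target.

## Working session

There is one attempt and no reset: what is moved stays moved. The work goes in short steps, Python scripts to look and compute and a tool call to move; the robot and the scene stay as the last step left them, time stands still between calls to the robot, and variables do not carry over. Pictures are saved under pics/ and viewed, and the job is handed in when it is done.

Besides the shell and the picture viewer there is one more tool, called after "Emit:" by a JSON object that holds its "api" and its "payload", one argument or row to a line. jog_arm: Moves the arm, as the interface text tells. Its arguments: {"type":"object","properties":{"steps":{"type":"array","items":{"type":"object","properties":{"turn":{"type":"array","items":{"type":"number"}},"dp":{"type":"array","items":{"type":"number"}},"claw":{"type":"number"}}}}},"required":["steps"]}

```bash
mkdir -p pics; cat > h.py <<'E'
import numpy as np,cv2
from workcell import ctrl
def grab(n,tag):
    o=ctrl.get_obs(); d=ctrl.get_image(n)
    cv2.imwrite(f'pics/{tag}.png',d['img'][...,::-1]); np.savez(f'{tag}.npz',ee=o['ee_pos'],ori=o['orientation'],**d)
    return o,d
def fpx(d): return d['img'].shape[0]/2/np.tan(np.radians(float(d['fovy']))/2)
def cam2world(d,o=None):
    if 'camera_from_world' in d: return np.linalg.inv(d['camera_from_world'])
    from scipy.spatial.transform import Rotation as R
    T=np.eye(4);T[:3,:3]=R.from_rotvec(o['orientation']).as_matrix();T[:3,3]=o['ee_pos']
    return T@d['hand_eye']
def cloud(d,o=None):
    f=fpx(d);z=d['range_z'];v,u=np.mgrid[:z.shape[0],:z.shape[1]]
    P=np.stack([(u-d['cx'])/f*z,(v-d['cy'])/f*z,z,np.ones_like(z)],-1)
    return (P@cam2world(d,o).T)[...,:3]
E
python3 - <<'E'
from h import *
for n in['scene','side','wrist']:
    o,d=grab(n,n+'0'); print(n,fpx(d),d['cx'],d['cy'],(cam2world(d,o)).round(3).tolist())
print(o)
E
```

```text
scene 361.8289482450657 258.7274968636612 188.2626316874408 [[-0.2, 0.795, -0.573, 1025.805], [0.98, 0.17, -0.107, 153.093], [0.013, -0.582, -0.813, 752.933], [0.0, 0.0, 0.0, 1.0]]
side 383.33319462126195 260.4908694353431 193.59971251958584 [[0.866, -0.362, 0.344, 210.016], [-0.5, -0.639, 0.585, -510.875], [0.008, -0.679, -0.734, 807.463], [0.0, 0.0, 0.0, 1.0]]
wrist 303.08742904726404 255.8271386140696 193.2677250173713 [[1.0, 0.001, -0.001, 623.325], [0.0, -0.96, -0.279, 76.435], [-0.001, 0.279, -0.96, 384.924], [0.0, 0.0, 0.0, 1.0]]
{'t': 0.1, 'qpos': array([-1.89945131e-02,  4.23775954e-01,  1.63057428e+00, -1.60085742e-05,
        1.08855577e+00, -1.89993214e-02]), 'qvel': array([ 5.13678655e-05, -2.29236975e-03, -2.95096409e-03, -7.27014227e-04,
        6.59842610e-04, -7.86565174e-04]), 'joint_torque': array([ 6.49496542e-04, -5.45618248e+01, -2.74323839e+01,  6.46709581e-02,
        1.88581715e-02,  1.54216096e-06]), 'ee_pos': array([6.24529723e+02, 3.36897042e-02, 2.21987649e+02]), 'orientation': array([-1.57078531e+00,  1.02191721e-03,  1.04114659e-03]), 'ft_force': array([ 0.16323426,  0.62726304, -0.62228743]), 'moment': array([ 0.02496939, -0.01587717,  0.0237109 ]), 'width': 87.79625035044475}
```

View pics/scene0.png

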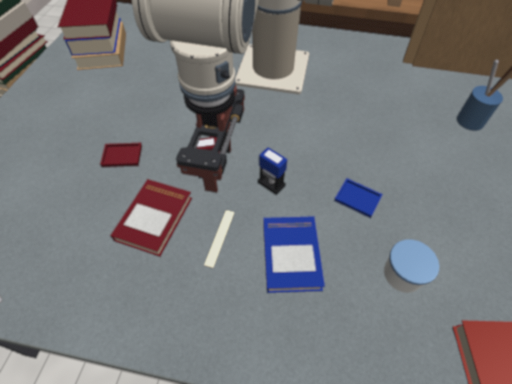

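View pics/side0.png

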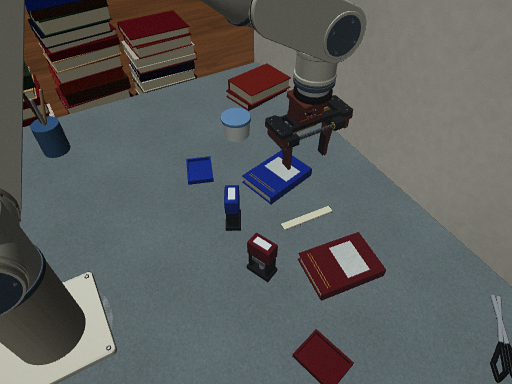

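View pics/wrist0.png

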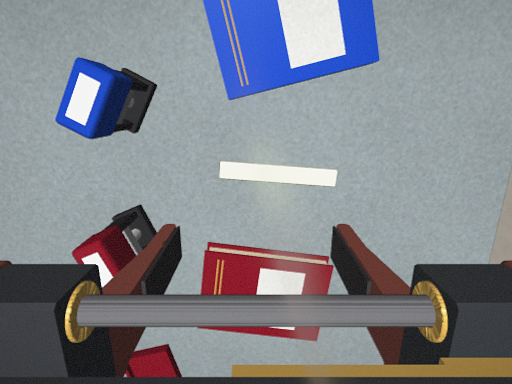

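The views show the blue stamp at scene (272,170), the blue label at (293,258) and the blue tray at (359,197). The burgundy stamp is close to the blue one. I'll measure by colour masks plus depth.

```bash
cat > m.py <<'E'
from h import *
def rect(P,name):
    if len(P)<15: return
    r=cv2.minAreaRect(P[:,:2].astype(np.float32)); b=cv2.boxPoints(r)
    e=b[1]-b[0];f=b[2]-b[1]; l=e if np.hypot(*e)>np.hypot(*f) else f
    print(name,len(P),'c',np.round(r[0],1),'size',np.round(sorted(r[1]),1),'long dir deg',round(np.degrees(np.arctan2(l[1],l[0]))%180,1),'z',np.percentile(P[:,2],[5,50,95]).round(1))
def comps(tag,use=('blue','white','red')):
    d=dict(np.load(tag+'.npz')); o=dict(ee_pos=d['ee'],orientation=d['ori'])
    W=cloud(d,o); hsv=cv2.cvtColor(d['img'],cv2.COLOR_RGB2HSV); ok=d['range_z']>0
    H,S,V=hsv[...,0],hsv[...,1],hsv[...,2]
    M={'blue':(H>108)&(H<130)&(S>150),'white':(S<50)&(V>170),'red':((H<8)|(H>170))&(S>150)}
    for c in use:
        n,L,st,cen=cv2.connectedComponentsWithStats((M[c]&ok).astype(np.uint8))
        for i in range(1,n):
            if st[i,4]<60: continue
            P=W[L==i]; 
            if abs(np.median(P[:,1]))>500 or not 250<np.median(P[:,0])<1000: continue
            print(tag,c,'px',cen[i].round(),end=' ');rect(P,'all')
            zt=np.percentile(P[:,2],97)
            T=P[abs(P[:,2]-zt)<4]; rect(T,'    top')
E
python3 - <<'E'
from m import *
for t in('scene0','side0','wrist0'): comps(t)
E
```

```text
scene0 blue px [273. 165.] all 313 c [479.5  83. ] size [33.6 58.7] long dir deg 63.0 z [ 75.8  98.4 109.5]
    top 100 c [481.7  82. ] size [31.7 59.2] long dir deg 71.7 z [106.5 108.5 110.4]
scene0 blue px [358. 197.] all 929 c [476.9 302.6] size [74.  92.7] long dir deg 70.3 z [ 2.5  5.  14.1]
    top 186 c [476.9 302.6] size [74.  92.7] long dir deg 70.3 z [10.9 13.1 15.5]
scene0 blue px [292. 253.] all 2215 c [663.1 162.5] size [117.5 169.1] long dir deg 13.7 z [25.4 27.4 29.5]
    top 1996 c [663.4 162.6] size [117.5 168.6] long dir deg 13.7 z [26.  27.6 29.6]
scene0 white px [197.  50.] all 532 c [653.5   1.7] size [24.2 69.2] long dir deg 88.9 z [489.1 490.6 491.4]
    top 527 c [653.5   1.5] size [24.2 68.8] long dir deg 88.9 z [489.1 490.6 491.4]
scene0 white px [224.  83.] all 86 c [642.6  29.1] size [14.4 55.3] long dir deg 149.1 z [437.7 439.4 440.8]
    top 86 c [642.6  29.1] size [14.4 55.3] long dir deg 149.1 z [437.7 439.4 440.8]
scene0 white px [206. 142.] all 92 c [464.7 -84.3] size [22.1 37.8] long dir deg 119.8 z [107.6 109.5 111. ]
    top 88 c [465.1 -84.1] siz
[... 8880 characters left out ...]
g dir deg 173.0 z [ 4.2 29.1 30.3]
    top 2196 c [ 597.3 -142.3] size [65.7 90.6] long dir deg 173.3 z [28.  29.2 30.4]
wrist0 red px [325. 276.] all 293 c [ 711.3 -145.6] size [20.1 42.8] long dir deg 82.7 z [28.1 29.2 30.5]
    top 293 c [ 711.3 -145.6] size [20.1 42.8] long dir deg 82.7 z [28.1 29.2 30.5]
wrist0 red px [257. 330.] all 484 c [ 610.3 -225. ] size [ 13.8 133.5] long dir deg 172.7 z [28.2 29.3 30.5]
    top 484 c [ 610.3 -225. ] size [ 13.8 133.5] long dir deg 172.7 z [28.2 29.3 30.5]
wrist0 red px [153. 363.] all 1309 c [ 498.8 -172.1] size [ 81.6 349.1] long dir deg 77.0 z [ 4.6  6.9 15.8]
    top 304 c [ 462.6 -301.1] size [50.3 77.4] long dir deg 178.8 z [12.6 15.1 16.4]
```

Emit:
{"api": "jog_arm", "payload": {
  "steps": [
    {"dp": [-0.5, 0.25, 0], "turn": [0, 0, -0.04], "claw": 1},
    {"dp": [-0.95, 0.5, 0], "turn": [0, 0, -0.08], "claw": 1},
    {"dp": [-0.95, 0.5, 0], "turn": [0, 0, -0.12], "claw": 1},
    {"dp": [-0.95, 0.5, 0], "turn": [0, 0, -0.154], "claw": 1},
    {"dp": [-0.95, 0.5, 0], "turn": [0, 0, -0.154], "claw": 1},
    {"dp": [-0.95, 0.5, 0], "turn": [0, 0, -0.154], "claw": 1}
  ]
}}

```text
t: 0.65
ee_pos: [548.6, 40.1, 222.1]
orientation: [-1.537, 0.377, -0.376]
ft_force: [1.3, -0.2, 0.4]
width: 88.1
```

Emit:
{"api": "jog_arm", "payload": {
  "steps": [
    {"dp": [-0.45, 0.25, 0], "turn": [0, 0, 0], "claw": 1},
    {"dp": [-0.93, 0.51, 0], "turn": [0, 0, 0], "claw": 1},
    {"dp": [-0.93, 0.51, 0], "turn": [0, 0, 0], "claw": 1},
    {"dp": [-0.93, 0.51, 0], "turn": [0, 0, 0], "claw": 1},
    {"dp": [-0.93, 0.51, 0], "turn": [0, 0, 0], "claw": 1}
  ]
}}

```text
t: 1.07
ee_pos: [475.3, 80.9, 222.5]
orientation: [-1.537, 0.374, -0.375]
ft_force: [0.1, -0.0, 0.0]
width: 88.0
```

```bash
cat >> m.py <<'E'
def tool(tag,color,zlo,zhi,near=None):
    """rect of coloured top face, in tool frame projected horizontally (u=jaw dir, v=tool z) about TCP"""
    from scipy.spatial.transform import Rotation as R
    d=dict(np.load(tag+'.npz')); o=dict(ee_pos=d['ee'],orientation=d['ori'])
    W=cloud(d,o); hsv=cv2.cvtColor(d['img'],cv2.COLOR_RGB2HSV)
    H,S,V=hsv[...,0].astype(int),hsv[...,1],hsv[...,2]
    m={'blue':(H>108)&(H<130)&(S>150),'white':(S<60)&(V>150),'bw':((H>108)&(H<130)&(S>150))|((S<60)&(V>150))}[color]
    m&=(W[...,2]>zlo)&(W[...,2]<zhi)&(d['range_z']>0)
    n,L,st,c=cv2.connectedComponentsWithStats(m.astype(np.uint8)); 
    i=1+np.argmax(st[1:,4]); print('px',c[i].round(1)); P=W[L==i]
    rect(P,color)
    Rt=R.from_rotvec(d['ori']); Q=Rt.inv().apply(P-d['ee'])[:,[0,2,1]]; rect(Q,color+' tool(x,z)')
    print('ee',d['ee'].round(2),'tool x dir deg',np.degrees(np.arctan2(*Rt.apply([1,0,0])[[1,0]])).round(2), 'tool z dir',Rt.apply([0,0,1]).round(3),'down',Rt.apply([0,1,0]).round(4))
E
python3 - <<'E'
from m import *
grab('wrist','w1'); tool('w1','bw',104,118)
tool('w1','white',104,118)
E
```

```text
px [249.5 189.9]
bw 1522 c [469.8  83.9] size [26.2 60.4] long dir deg 62.5 z [109.8 111.3 112.6]
bw tool(x,z) 1522 c [-6.3  0.1] size [26.2 60.4] long dir deg 89.8 z [110.  111.2 112.7]
ee [475.31  80.88 222.54] tool x dir deg -27.38 tool z dir [0.46  0.888 0.001] down [ 7.e-04  6.e-04 -1.e+00]
px [254.5 189.9]
white 820 c [473.   81.4] size [18.2 40.2] long dir deg 62.6 z [110.6 111.6 112.7]
white tool(x,z) 820 c [-2.3 -0.7] size [18.2 40.2] long dir deg 89.9 z [109.8 110.9 112. ]
ee [475.31  80.88 222.54] tool x dir deg -27.38 tool z dir [0.46  0.888 0.001] down [ 7.e-04  6.e-04 -1.e+00]
```

View pics/w1.png

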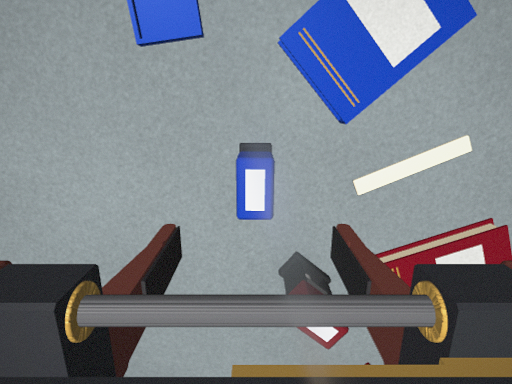

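The stamp sits centred between the fingers (px 255,190; finger midpoint about 256) and is square to the jaws. I'll descend to TCP z≈72 so the pads grip the cap.

Emit:
{"api": "jog_arm", "payload": {
  "steps": [
    {"dp": [-0.015, 0, -0.4], "turn": [0, 0, 0], "claw": 1},
    {"dp": [-0.015, 0, -0.8], "turn": [0, 0, 0], "claw": 1},
    {"dp": [-0.015, 0, -1.0], "turn": [0, 0, 0], "claw": 1},
    {"dp": [-0.015, 0, -1.0], "turn": [0, 0, 0], "claw": 1},
    {"dp": [-0.015, 0, -1.0], "turn": [0, 0, 0], "claw": 1}
  ]
}}

```text
t: 1.53
ee_pos: [475.2, 80.2, 142.0]
orientation: [-1.538, 0.376, -0.375]
ft_force: [0.4, 0.5, -0.2]
width: 87.4
```

Emit:
{"api": "jog_arm", "payload": {
  "steps": [
    {"dp": [0, 0, -0.3], "turn": [0, 0, 0], "claw": 1},
    {"dp": [0, 0, -0.6], "turn": [0, 0, 0], "claw": 1},
    {"dp": [0, 0, -0.87], "turn": [0, 0, 0], "claw": 1},
    {"dp": [0, 0, -0.87], "turn": [0, 0, 0], "claw": 1},
    {"dp": [0, 0, -0.87], "turn": [0, 0, 0], "claw": 1},
    {"dp": [0, 0, -0.87], "turn": [0, 0, 0], "claw": 1}
  ]
}}

```text
t: 2.03
ee_pos: [476.8, 80.2, 74.0]
orientation: [-1.537, 0.375, -0.377]
ft_force: [0.3, -0.2, -0.3]
width: 88.1
```

```bash
python3 - <<'E'
from m import *
grab('wrist','w2'); tool('w2','white',100,118)
grab('side','s2')
E
```

```text
px [250.3 264.7]
white 2313 c [475.3  85.7] size [18.3 31.4] long dir deg 62.1 z [110.7 111.6 112.6]
white tool(x,z) 2313 c [-3.8  4.2] size [18.3 31.4] long dir deg 89.6 z [-38.6 -37.6 -36.7]
ee [476.83  80.25  73.98] tool x dir deg -27.46 tool z dir [0.461 0.887 0.001] down [ 1.8e-03  7.0e-04 -1.0e+00]
```

View pics/w2.png

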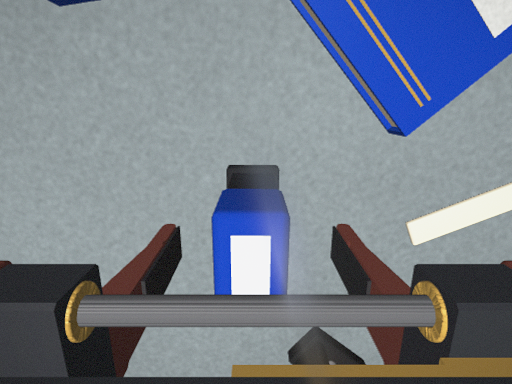

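View pics/s2.png

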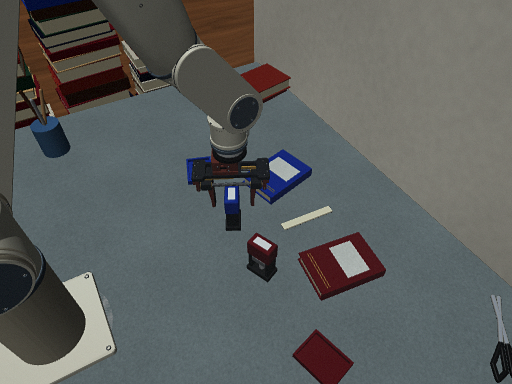

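The cap is about 2.6 mm left of the finger centre (px 251 vs 256.5), so I'll correct that and then close.

Emit:
{"api": "jog_arm", "payload": {
  "steps": [
    {"dp": [-0.033, 0.015, -0.02], "turn": [0, 0, 0], "claw": 1},
    {"dp": [-0.033, 0.015, -0.02], "turn": [0, 0, 0], "claw": 1},
    {"dp": [-0.033, 0.015, -0.02], "turn": [0, 0, 0], "claw": 1},
    {"dp": [-0.033, 0.015, -0.02], "turn": [0, 0, 0], "claw": 1}
  ]
}}

```text
t: 2.47
ee_pos: [474.2, 81.6, 72.9]
orientation: [-1.536, 0.373, -0.378]
ft_force: [-0.4, 0.5, 0.5]
width: 88.0
```

```bash
python3 - <<'E'
from m import *
grab('wrist','w3'); tool('w3','white',100,118)
E
```

```text
px [256.6 265.2]
white 2298 c [475.5  86.1] size [18.3 30.7] long dir deg 62.2 z [110.7 111.6 112.5]
white tool(x,z) 2298 c [-0.8  4.6] size [18.3 30.7] long dir deg 89.7 z [-39.6 -38.7 -37.8]
ee [474.25  81.63  72.89] tool x dir deg -27.45 tool z dir [0.461 0.887 0.002] down [ 3.1e-03  9.0e-04 -1.0e+00]
```

View pics/w3.png

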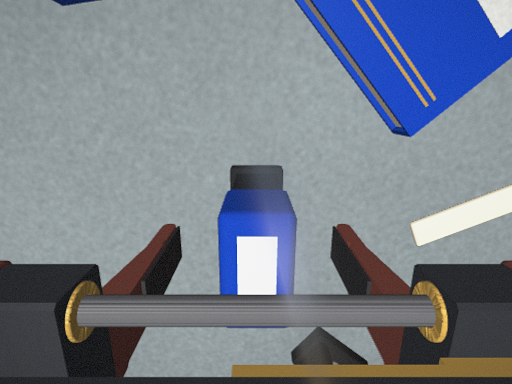

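The cap now spans px 219–296, centred at 257, so the jaws can close.

Emit:
{"api": "jog_arm", "payload": {
  "steps": [
    {"dp": [0, 0, 0], "claw": 0.7},
    {"dp": [0, 0, 0], "claw": 0.5},
    {"dp": [0, 0, 0], "claw": 0.4},
    {"dp": [0, 0, 0], "claw": 0.2},
    {"dp": [0, 0, 0], "claw": 0},
    {"dp": [0, 0, 0], "claw": 0},
    {"dp": [0, 0, 0], "claw": 0},
    {"dp": [0, 0, 0], "claw": 0},
    {"dp": [0, 0, 0], "claw": 0}
  ]
}}

```text
invalid input at $.steps[0]: expected keys turn, dp, claw
```

```bash
python3 - <<'E'
from m import *
grab('wrist','w4'); tool('w4','white',100,118)
print(ctrl.get_obs()['ft_force'],ctrl.get_obs()['width'])
E
```

```text
px [256.7 265.2]
white 2304 c [475.6  86.2] size [18.3 30.1] long dir deg 62.2 z [110.7 111.6 112.5]
white tool(x,z) 2304 c [-0.8  4.7] size [18.3 30.1] long dir deg 89.7 z [-39.7 -38.8 -37.9]
ee [474.22  81.61  72.77] tool x dir deg -27.45 tool z dir [0.461 0.887 0.002] down [ 2.9e-03  8.0e-04 -1.0e+00]
[ 0.54593043 -0.25875753  0.12436385] 87.9545817098932
```

View pics/w4.png

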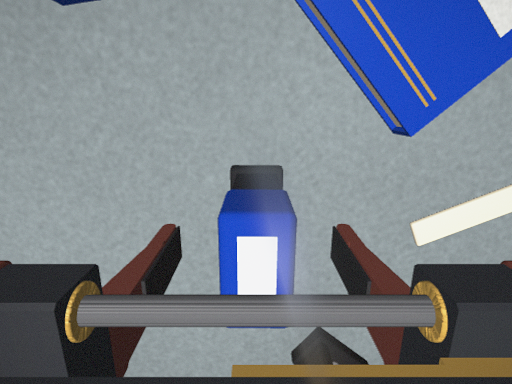

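Emit:
{"api": "jog_arm", "payload": {
  "steps": [
    {"dp": [0, 0, 0], "turn": [0, 0, 0], "claw": 0.7},
    {"dp": [0, 0, 0], "turn": [0, 0, 0], "claw": 0.5},
    {"dp": [0, 0, 0], "turn": [0, 0, 0], "claw": 0.4},
    {"dp": [0, 0, 0], "turn": [0, 0, 0], "claw": 0.2},
    {"dp": [0, 0, 0], "turn": [0, 0, 0], "claw": 0},
    {"dp": [0, 0, 0], "turn": [0, 0, 0], "claw": 0},
    {"dp": [0, 0, 0], "turn": [0, 0, 0], "claw": 0},
    {"dp": [0, 0, 0], "turn": [0, 0, 0], "claw": 0},
    {"dp": [0, 0, 0], "turn": [0, 0, 0], "claw": 0}
  ]
}}

```text
t: 3.32
ee_pos: [474.2, 81.6, 72.7]
orientation: [-1.537, 0.374, -0.378]
ft_force: [1.1, 0.7, 0.1]
width: 35.5
```

```bash
python3 - <<'E'
from m import *
grab('wrist','w5'); tool('w5','white',100,118)
print(ctrl.get_obs()['ft_force'],ctrl.get_obs()['width'])
E
```

```text
px [255.8 265.1]
white 2296 c [475.2  86.4] size [18.3 30.6] long dir deg 62.4 z [110.7 111.7 112.6]
white tool(x,z) 2296 c [-1.2  4.8] size [18.3 30.6] long dir deg 89.8 z [-39.9 -39.  -38.1]
ee [474.19  81.57  72.66] tool x dir deg -27.46 tool z dir [0.461 0.887 0.002] down [ 2.7e-03  8.0e-04 -1.0e+00]
[ 0.10458637 -0.71996662  0.06120571] 35.779337019881304
```

View pics/w5.png

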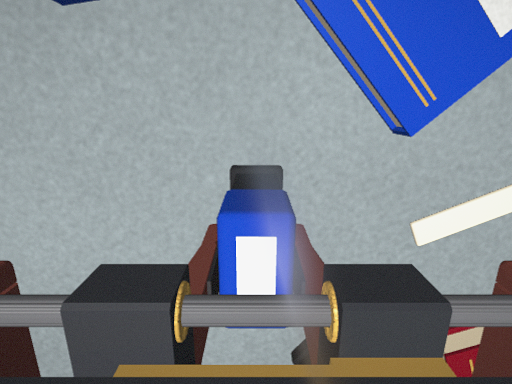

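Gripped at width 35.6 mm with the stamp square. Now I'll lift it and carry it towards a point beside the label, turning to the book's orientation.

Emit:
{"api": "jog_arm", "payload": {
  "steps": [
    {"dp": [0, 0, 0.2], "turn": [0, 0, 0], "claw": 0},
    {"dp": [0, 0, 0.5], "turn": [0, 0, 0], "claw": 0},
    {"dp": [0, 0, 0.8], "turn": [0, 0, 0], "claw": 0},
    {"dp": [0.1, 0, 0.98], "turn": [0, 0, 0.03], "claw": 0},
    {"dp": [0.3, 0, 0.98], "turn": [0, 0, 0.06], "claw": 0},
    {"dp": [0.6, 0, 0.98], "turn": [0, 0, 0.09], "claw": 0},
    {"dp": [0.9, 0, 0.98], "turn": [0, 0, 0.12], "claw": 0},
    {"dp": [1, 0, 0.98], "turn": [0, 0, 0.12], "claw": 0},
    {"dp": [1, 0, 0.98], "turn": [0, 0, 0.12], "claw": 0}
  ]
}}

```text
t: 4.12
ee_pos: [555.6, 81.5, 150.8]
orientation: [-1.567, 0.08, -0.084]
ft_force: [-0.0, 0.5, -2.5]
width: 36.2
```

Emit:
{"api": "jog_arm", "payload": {
  "steps": [
    {"dp": [0.3, 0, 0], "turn": [0, 0, 0.03], "claw": 0},
    {"dp": [0.6, 0, 0], "turn": [0, 0, 0.06], "claw": 0},
    {"dp": [0.9, -0.07, 0], "turn": [0, 0, 0.09], "claw": 0},
    {"dp": [1, -0.14, 0], "turn": [0, 0, 0.109], "claw": 0},
    {"dp": [1, -0.14, 0], "turn": [0, 0, 0.109], "claw": 0}
  ]
}}

```text
t: 4.53
ee_pos: [635.8, 69.6, 150.2]
orientation: [-1.561, -0.187, 0.185]
ft_force: [-0.2, 0.1, -2.4]
width: 35.8
```

Emit:
{"api": "jog_arm", "payload": {
  "steps": [
    {"dp": [0.3, 0, 0], "turn": [0, 0, 0], "claw": 0},
    {"dp": [0.6, 0, 0], "turn": [0, 0, 0], "claw": 0},
    {"dp": [0.88, 0, 0], "turn": [0, 0, 0], "claw": 0},
    {"dp": [0.88, 0, 0], "turn": [0, 0, 0], "claw": 0},
    {"dp": [0.88, 0, 0], "turn": [0, 0, 0], "claw": 0},
    {"dp": [0.88, 0, 0], "turn": [0, 0, 0], "claw": 0}
  ]
}}

```text
t: 5.03
ee_pos: [703.8, 69.8, 149.3]
orientation: [-1.56, -0.184, 0.186]
ft_force: [0.0, -0.0, -1.5]
width: 36.3
```

```bash
python3 - <<'E'
from m import *
o,d=grab('wrist','w6'); tool('w6','white',20,36)
tool('w6','white',150,210)
grab('scene','c6')
print(ctrl.get_obs()['ft_force'],ctrl.get_obs()['width'])
E
```

```text
px [256.   75.1]
white 7483 c [679.2 166.7] size [60.4 89.9] long dir deg 103.8 z [28.2 29.4 30.6]
white tool(x,z) 7483 c [-1.2 99.6] size [60.4 89.9] long dir deg 90.3 z [118.9 120.1 121.4]
ee [703.84  69.81 149.26] tool x dir deg 13.49 tool z dir [-0.233  0.972  0.003] down [-0.0018  0.0023 -1.    ]
px [255.8 265.2]
white 2300 c [701.3  75.1] size [18.3 30.8] long dir deg 103.2 z [187.3 188.2 189.2]
white tool(x,z) 2300 c [-1.3  5.8] size [18.3 30.8] long dir deg 89.7 z [-39.9 -39.  -38. ]
ee [703.84  69.81 149.26] tool x dir deg 13.49 tool z dir [-0.233  0.972  0.003] down [-0.0018  0.0023 -1.    ]
[ 0.02851225 -0.39248165 -0.93016194] 35.761997298703584
```

View pics/w6.png

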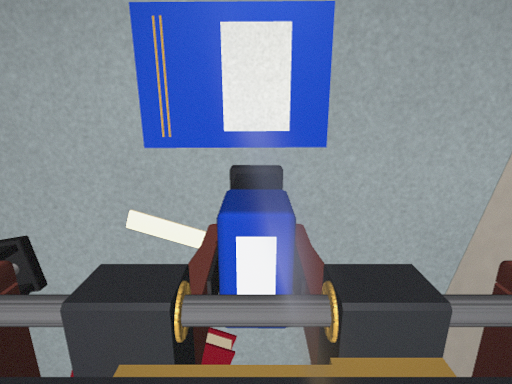

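View pics/c6.png

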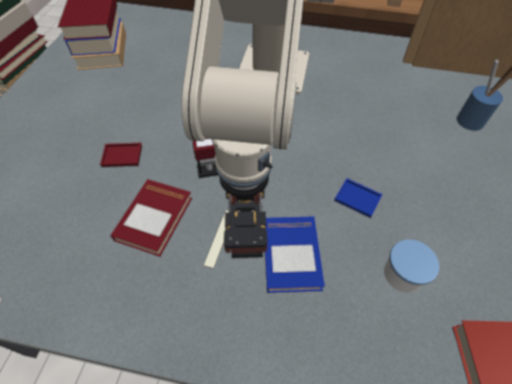

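The label is at px (256,75), 99.6 mm ahead along tool z, in line with the stamp, with 0.5° of yaw left to correct. Moving over it.

Emit:
{"api": "jog_arm", "payload": {
  "steps": [
    {"dp": [-0.1, 0.3, 0], "turn": [0, 0, 0.003], "claw": 0},
    {"dp": [-0.2, 0.6, 0], "turn": [0, 0, 0.003], "claw": 0},
    {"dp": [-0.291, 0.9, 0], "turn": [0, 0, 0.003], "claw": 0},
    {"dp": [-0.291, 1.0, 0], "turn": [0, 0, 0.003], "claw": 0},
    {"dp": [-0.291, 1.0, 0], "turn": [0, 0, 0.003], "claw": 0},
    {"dp": [-0.291, 1.0, 0], "turn": [0, 0, 0.003], "claw": 0}
  ]
}}

```text
t: 5.63
ee_pos: [680.7, 149.7, 150.0]
orientation: [-1.56, -0.193, 0.194]
ft_force: [0.7, -0.2, -2.3]
width: 35.8
```

Emit:
{"api": "jog_arm", "payload": {
  "steps": [
    {"dp": [0, 0.2, 0], "turn": [0, 0, 0], "claw": 0},
    {"dp": [0, 0.2, -0.2], "turn": [0, 0, 0], "claw": 0},
    {"dp": [0, 0.2, -0.4], "turn": [0, 0, 0], "claw": 0},
    {"dp": [0, 0.2, -0.5], "turn": [0, 0, 0], "claw": 0},
    {"dp": [0, 0.2, -0.5], "turn": [0, 0, 0], "claw": 0},
    {"dp": [0, 0.2, -0.5], "turn": [0, 0, 0], "claw": 0}
  ]
}}

```text
t: 6.13
ee_pos: [680.6, 165.2, 109.6]
orientation: [-1.56, -0.192, 0.194]
ft_force: [-0.7, -0.0, -0.9]
width: 35.7
```

```bash
python3 - <<'E'
from m import *
o,d=grab('wrist','w7'); tool('w7','white',20,36)
tool('w7','white',130,160)
grab('side','s7');grab('scene','c7')
o=ctrl.get_obs();print(o['ee_pos'],o['ft_force'],o['width'])
E
```

```text
px [257.3 162.3]
white 2117 c [674.6 185.9] size [50.1 60.9] long dir deg 13.3 z [28.4 29.5 30.6]
white tool(x,z) 2117 c [-0.8 21.4] size [50.1 60.9] long dir deg 179.2 z [79.1 80.2 81.3]
ee [680.63 165.19 109.6 ] tool x dir deg 14.07 tool z dir [-0.243  0.97   0.002] down [-0.0016  0.0016 -1.    ]
px [255.9 264.8]
white 2342 c [678.1 170.4] size [18.4 30.8] long dir deg 103.4 z [147.6 148.5 149.5]
white tool(x,z) 2342 c [-1.2  5.7] size [18.4 30.8] long dir deg 89.4 z [-39.9 -38.9 -38. ]
ee [680.63 165.19 109.6 ] tool x dir deg 14.07 tool z dir [-0.243  0.97   0.002] down [-0.0016  0.0016 -1.    ]
[681.50813694 165.63013494 111.00137207] [ 0.13743055 -0.15972621 -1.87571568] 35.942015766156096
```

View pics/w7.png

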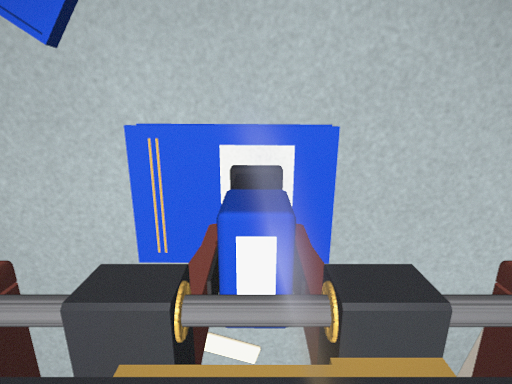

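View pics/s7.png

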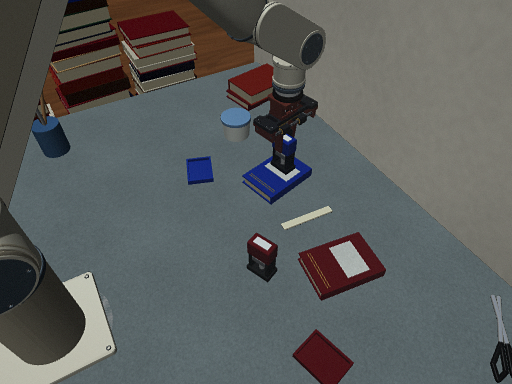

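```bash
python3 - <<'E'
from m import *
from scipy.spatial.transform import Rotation as R
for k in range(4):
    ctrl.get_image('side'); o=ctrl.get_obs(); print(o['t'],o['ee_pos'].round(2),np.asarray(o['orientation']).round(4))
d=dict(np.load('w7.npz'));he=d['hand_eye'];f=fpx(d)
def pt(u,v,z): return (he@np.array([(u-d['cx'])/f*z,(v-d['cy'])/f*z,z,1]))[:3]
g=cv2.cvtColor(d['img'],cv2.COLOR_RGB2GRAY).astype(float);rz=d['range_z']
for name,c0,c1,r0,r1 in(('label far',225,290,138,155),('foot far',236,276,158,175),('stamplabel far',240,272,228,244)):
    col=np.median(g[r0:r1,c0:c1],axis=1); k=np.argmax(abs(np.diff(col))); 
    w=abs(np.diff(col));w[abs(np.arange(len(w))-k)>2]=0; e=r0+0.5+(w*np.arange(len(w))).sum()/w.sum()
    for s in(-4,4):
        Z=np.median(rz[int(round(e))+s,c0:c1]); print(name,round(e,2),'Z',Z,pt((c0+c1)/2,e,Z).round(2))
def cols(name,r,c0,c1,c2,c3,Zr):
    row=g[r-3:r+4].mean(0); E=[]
    for a,b in((c0,c1),(c2,c3)):
        w=abs(np.diff(row[a:b]));k=w.argmax();w[abs(np.arange(len(w))-k)>2]=0;E.append(a+.5+(w*np.arange(len(w))).sum()/w.sum())
    Z=np.median(rz[Zr,int(E[0])+3:int(E[1])-3]); print(name,np.round(E,2),pt(E[0],r,Z).round(2),pt(E[1],r,Z).round(2))
cols('label',155,212,228,288,302,155)
cols('foot',172,224,236,276,290,174)
cols('caplabel',260,230,242,270,284,260)
E
```

```text
6.3333 [681.48 165.67 111.07] [-1.5601 -0.1943  0.1921]
6.3833 [681.34 165.72 110.98] [-1.56   -0.1942  0.1923]
6.4333 [681.2  165.76 110.86] [-1.5601 -0.1941  0.1926]
6.4833 [681.07 165.76 110.68] [-1.5601 -0.1939  0.1928]
label far 144.59 Z 241.65172 [3.000e-02 7.995e+01 4.657e+01]
label far 144.59 Z 242.86627 [4.000e-02 8.117e+01 4.641e+01]
foot far 164.89 Z 245.73193 [-1.16 79.45 30.25]
foot far 164.89 Z 224.9266 [-1.17 58.93 34.19]
stamplabel far 235.86 Z 134.6835 [ -1.22 -38.88  20.98]
stamplabel far 235.86 Z 135.32553 [ -1.22 -38.29  20.71]
label [219.05 294.17] [-30.94  80.26  38.17] [29.6  80.26 38.19]
foot [229.67 282.42] [-20.54  55.5   29.54] [18.26 55.5  29.55]
caplabel [235.53 276.03] [-10.53 -38.95   9.08] [  7.9  -38.95   9.08]
```

The stamp is centred over the label within about 0.5 mm: label centre at tool (-0.7, 1.5), stamp at about (-1.2, 1.5). I'll descend to just above contact, which should be near TCP z≈100.7.

Emit:
{"api": "jog_arm", "payload": {
  "steps": [
    {"dp": [0, 0, -0.04], "turn": [0, 0, 0], "claw": 0},
    {"dp": [0, 0, -0.07], "turn": [0, 0, 0], "claw": 0},
    {"dp": [0, 0, -0.1], "turn": [0, 0, 0], "claw": 0},
    {"dp": [0, 0, -0.1], "turn": [0, 0, 0], "claw": 0},
    {"dp": [0, 0, -0.1], "turn": [0, 0, 0], "claw": 0}
  ]
}}

```text
t: 6.9
ee_pos: [680.8, 165.7, 102.2]
orientation: [-1.56, -0.193, 0.193]
ft_force: [-0.4, 0.1, -2.3]
width: 35.8
```

```bash
cat > e.py <<'E'
from m import *
import sys
def run(tag,lf,ff):
    d=dict(np.load(tag+'.npz'));he=d['hand_eye'];f=fpx(d)
    def pt(u,v,z): return (he@np.array([(u-d['cx'])/f*z,(v-d['cy'])/f*z,z,1]))[:3]
    g=cv2.cvtColor(d['img'],cv2.COLOR_RGB2GRAY).astype(float);rz=d['range_z']
    for name,c0,c1,r0,r1,s in(('label far',225,290,lf-7,lf+7,-4),('foot far',236,276,ff-7,ff+7,4)):
        col=np.median(g[r0:r1,c0:c1],axis=1)
        w=abs(np.diff(col));k=w.argmax();w[abs(np.arange(len(w))-k)>2]=0; e=r0+0.5+(w*np.arange(len(w))).sum()/w.sum()
        Z=np.median(rz[int(round(e))+s,c0:c1]); print(name,round(e,2),'Z',Z,pt((c0+c1)/2,e,Z).round(2))
    def cols(name,r,c0,c1,c2,c3):
        row=g[r-3:r+4].mean(0); E=[]
        for a,b in((c0,c1),(c2,c3)):
            w=abs(np.diff(row[a:b]));k=w.argmax();w[abs(np.arange(len(w))-k)>2]=0;E.append(a+.5+(w*np.arange(len(w))).sum()/w.sum())
        Z=np.median(rz[r,int(E[0])+3:int(E[1])-3]); a,b=pt(E[0],r,Z),pt(E[1],r,Z);print(name,np.round(E,2),'x centre',((a+b)/2).round(2)[0],'w',(b-a)[0].round(2))
    cols('label',(lf+ff)//2,208,228,288,308)
    cols('foot',ff+8,224,236,276,290)
    print(d['ee'].round(2))
E
python3 - <<'E'
from e import *
grab('wrist','w8')
run('w8',147,165); tool('w8','white',20,36)
for k in range(2):
    ctrl.get_image('side'); o=ctrl.get_obs(); print(o['t'],o['ee_pos'].round(2),o['ft_force'].round(2))
E
```

```text
label far 146.35 Z 234.63931 [-0.   72.52 46.14]
foot far 164.91 Z 224.89874 [-1.17 58.9  34.18]
label [217.49 294.85] x centre -1.03 w 60.5
foot [229.62 282.43] x centre -1.15 w 39.26
[680.82 165.71 102.25]
px [256.4 164.3]
white 2154 c [674.4 186.4] size [48.5 60.8] long dir deg 14.0 z [28.4 29.5 30.7]
white tool(x,z) 2154 c [-1.2 21.5] size [48.5 60.8] long dir deg 179.9 z [71.6 72.8 73.9]
ee [680.82 165.71 102.25] tool x dir deg 14.12 tool z dir [-0.244  0.97   0.002] down [-3.0e-04  1.9e-03 -1.0e+00]
7.0 [681.11 165.76 102.63] [ 0.41  0.3  -1.15]
7.05 [681.12 165.78 102.69] [ 0.58 -0.93 -1.9 ]
```

View pics/w8.png

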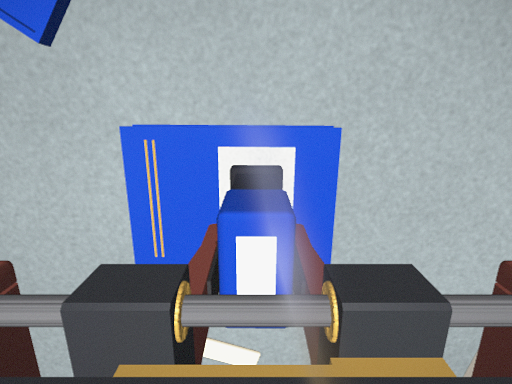

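Emit:
{"api": "jog_arm", "payload": {
  "steps": [
    {"dp": [0, -0.011, 0], "turn": [0, 0, 0], "claw": 0},
    {"dp": [0, -0.011, 0], "turn": [0, 0, 0], "claw": 0},
    {"dp": [0, -0.011, 0], "turn": [0, 0, 0], "claw": 0}
  ]
}}

```text
t: 7.3
ee_pos: [681.2, 164.9, 102.8]
orientation: [-1.56, -0.194, 0.193]
ft_force: [0.2, -0.5, -1.9]
width: 35.7
```

```bash
python3 - <<'E'
from e import *
grab('wrist','w9'); grab('side','s9'); grab('scene','c9')
run('w9',147,165); print('w5:'); run('w5',147,165)
o=ctrl.get_obs(); print(o['t'],o['ee_pos'].round(2),o['ft_force'].round(2))
for t,(u0,u1,v0,v1) in (('s9',(240,320,130,210)),('c9',(255,335,205,300))):
    i=cv2.imread(f'pics/{t}.png')[v0:v1,u0:u1]; cv2.imwrite(f'pics/{t}z.png',cv2.resize(i,None,fx=6,fy=6,interpolation=cv2.INTER_CUBIC))
E
```

```text
label far 145.05 Z 234.91956 [-0.   73.08 47.07]
foot far 164.88 Z 225.20435 [-1.17 59.21 34.14]
label [217.3  294.38] x centre -1.29 w 60.41
foot [229.63 282.45] x centre -1.13 w 39.31
[681.19 164.85 102.76]
w5:
label far 145.5 Z 232.95618 [ 0.14 71.02 46.04]
foot far 164.8 Z 224.97194 [-1.03 59.   33.3 ]
label [212.5  296.42] x centre -2.21 w 65.29
foot [229.4  282.61] x centre -1.02 w 39.56
[474.19  81.57  72.66]
7.45 [681.13 164.88 102.72] [-0.29  1.2  -2.38]
```

View pics/s9z.png

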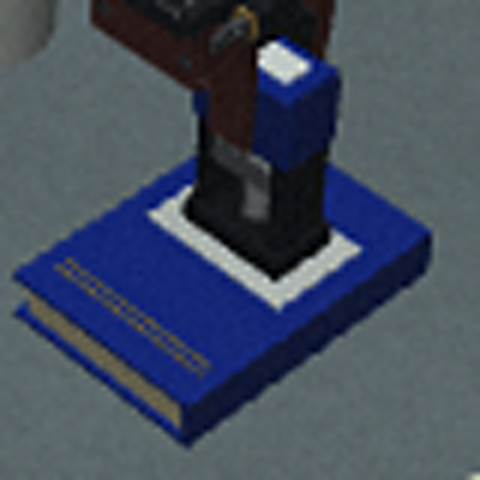

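View pics/c9z.png

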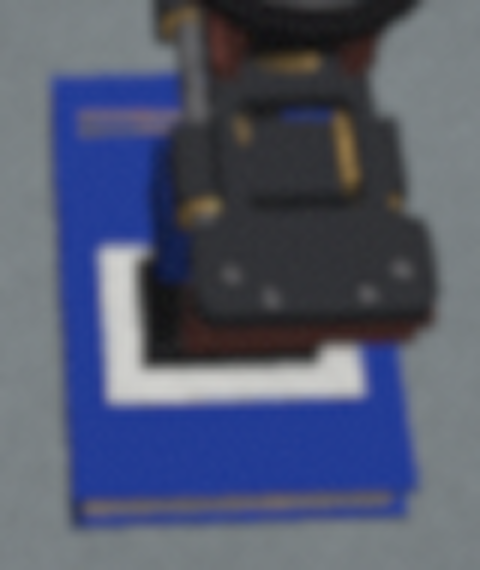

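The stamp is centred: foot centre at tool z 2.14 vs label 2.07, x −1.13 vs −1.29. The margins in the side and scene crops look even. Now I'll press.

Emit:
{"api": "jog_arm", "payload": {
  "steps": [
    {"dp": [0, 0, -0.02], "turn": [0, 0, 0], "claw": 0},
    {"dp": [0, 0, -0.04], "turn": [0, 0, 0], "claw": 0},
    {"dp": [0, 0, -0.07], "turn": [0, 0, 0], "claw": 0},
    {"dp": [0, 0, -0.1], "turn": [0, 0, 0], "claw": 0},
    {"dp": [0, 0, -0.13], "turn": [0, 0, 0], "claw": 0},
    {"dp": [0, 0, -0.16], "turn": [0, 0, 0], "claw": 0},
    {"dp": [0, 0, -0.19], "turn": [0, 0, 0], "claw": 0},
    {"dp": [0, 0, -0.22], "turn": [0, 0, 0], "claw": 0},
    {"dp": [0, 0, -0.22], "turn": [0, 0, 0], "claw": 0},
    {"dp": [0, 0, -0.22], "turn": [0, 0, 0], "claw": 0}
  ]
}}

```text
t: 8.28
ee_pos: [681.5, 165.0, 86.2]
orientation: [-1.56, -0.195, 0.192]
ft_force: [-2.9, -1.3, 9.9]
width: 35.9
```

```bash
python3 - <<'E'
from e import *
grab('side','s10');grab('wrist','w10'); tool('w10','white',90,140)
o=ctrl.get_obs(); print(o['t'],o['ee_pos'].round(2),o['ft_force'].round(2))
i=cv2.imread('pics/s10.png')[130:210,240:320]; cv2.imwrite('pics/s10z.png',cv2.resize(i,None,fx=6,fy=6,interpolation=cv2.INTER_CUBIC))
E
```

```text
px [256.  264.7]
white 2342 c [679.  170.1] size [18.4 31. ] long dir deg 104.8 z [124.3 125.2 126.2]
white tool(x,z) 2342 c [-1.2  5.7] size [18.4 31. ] long dir deg 90.7 z [-39.9 -39.  -38. ]
ee [681.53 164.95  86.27] tool x dir deg 14.11 tool z dir [-0.244  0.97   0.002] down [ 0.0013  0.0023 -1.    ]
8.3833 [681.53 164.97  86.31] [-3.55 -0.33  9.67]
```

View pics/s10z.png

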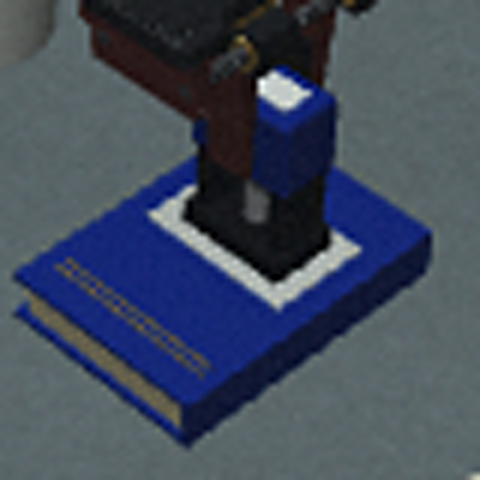

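No slip so far: z is 86.3, travel is about 14 mm, and the force is rising as expected. I'll continue to the stop.

Emit:
{"api": "jog_arm", "payload": {
  "steps": [
    {"dp": [-0.004, 0, -0.03], "turn": [0, 0, 0], "claw": 0},
    {"dp": [-0.004, 0, -0.055], "turn": [0, 0, 0], "claw": 0},
    {"dp": [-0.004, 0, -0.075], "turn": [0, 0, 0], "claw": 0},
    {"dp": [-0.004, 0, -0.085], "turn": [0, 0, 0], "claw": 0},
    {"dp": [-0.004, 0, -0.085], "turn": [0, 0, 0], "claw": 0},
    {"dp": [-0.004, 0, -0.085], "turn": [0, 0, 0], "claw": 0}
  ]
}}

```text
t: 8.88
ee_pos: [681.5, 165.0, 81.0]
orientation: [-1.56, -0.195, 0.192]
ft_force: [-3.4, -0.7, 11.0]
width: 36.2
```

```bash
python3 - <<'E'
from e import *
grab('wrist','w11'); tool('w11','white',90,140)
o=ctrl.get_obs(); print(o['t'],o['ee_pos'].round(2),o['ft_force'].round(2),o['moment'].round(2))
E
```

```text
px [256.  264.7]
white 2338 c [678.9 170.2] size [18.3 30.7] long dir deg 104.3 z [119.  119.9 120.9]
white tool(x,z) 2338 c [-1.2  5.8] size [18.3 30.7] long dir deg 90.2 z [-39.9 -39.  -38. ]
ee [681.54 164.97  80.95] tool x dir deg 14.12 tool z dir [-0.244  0.97   0.002] down [ 0.002   0.0023 -1.    ]
8.9333 [681.53 164.99  80.98] [-4.16 -0.44 10.23] [-0.23  0.88  0.01]
```

Emit:
{"api": "jog_arm", "payload": {
  "steps": [
    {"dp": [-0.005, 0, -0.01], "turn": [0, 0, 0], "claw": 0},
    {"dp": [-0.005, 0, -0.018], "turn": [0, 0, 0], "claw": 0},
    {"dp": [-0.005, 0, -0.025], "turn": [0, 0, 0], "claw": 0},
    {"dp": [-0.005, 0, -0.025], "turn": [0, 0, 0], "claw": 0},
    {"dp": [-0.005, 0, -0.025], "turn": [0, 0, 0], "claw": 0}
  ]
}}

```text
t: 9.35
ee_pos: [681.5, 165.0, 80.6]
orientation: [-1.56, -0.196, 0.191]
ft_force: [-3.6, -1.5, 11.2]
width: 36.1
```

```bash
python3 - <<'E'
from e import *
grab('wrist','w12'); tool('w12','white',90,140)
grab('side','s12')
o=ctrl.get_obs(); print(o['t'],o['ee_pos'].round(2),o['ft_force'].round(2),o['moment'].round(2))
i=cv2.imread('pics/s12.png')[130:210,240:320]; cv2.imwrite('pics/s12z.png',cv2.resize(i,None,fx=6,fy=6,interpolation=cv2.INTER_CUBIC))
E
```

```text
px [256.1 264.7]
white 2341 c [678.9 170.4] size [18.4 30.2] long dir deg 103.7 z [118.6 119.6 120.5]
white tool(x,z) 2341 c [-1.1  6. ] size [18.4 30.2] long dir deg 89.6 z [-39.9 -39.  -38. ]
ee [681.54 164.97  80.61] tool x dir deg 14.12 tool z dir [-0.244  0.97   0.002] down [ 0.0029  0.0024 -1.    ]
9.45 [681.56 164.99  80.65] [-2.82 -0.03 12.53] [-0.29  0.94  0.01]
```

View pics/s12z.png

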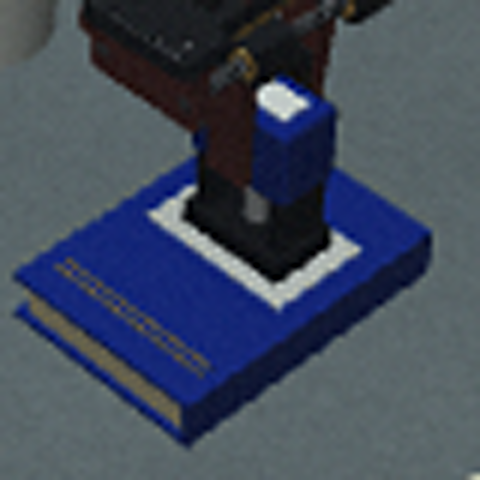

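It now moves only 0.4 mm for a 2 mm command, so it's at or near the stop. One firmer push to confirm and hold.

Emit:
{"api": "jog_arm", "payload": {
  "steps": [
    {"dp": [0, 0, -0.02], "turn": [0, 0, 0], "claw": 0},
    {"dp": [0, 0, -0.04], "turn": [0, 0, 0], "claw": 0},
    {"dp": [0, 0, -0.05], "turn": [0, 0, 0], "claw": 0},
    {"dp": [0, 0, -0.05], "turn": [0, 0, 0], "claw": 0},
    {"dp": [0, 0, -0.05], "turn": [0, 0, 0], "claw": 0},
    {"dp": [0, 0, -0.05], "turn": [0, 0, 0], "claw": 0}
  ]
}}

```text
t: 9.95
ee_pos: [681.7, 165.0, 80.4]
orientation: [-1.56, -0.196, 0.191]
ft_force: [-11.4, -2.4, 28.2]
width: 36.0
```

```bash
python3 - <<'E'
from e import *
grab('wrist','w13'); tool('w13','white',90,140)
o=ctrl.get_obs(); print(o['t'],o['ee_pos'].round(2),o['ft_force'].round(2),o['moment'].round(2))
E
```

```text
px [256.  265.1]
white 2304 c [679.  170.3] size [18.3 30.9] long dir deg 104.4 z [118.6 119.5 120.4]
white tool(x,z) 2304 c [-1.2  5.9] size [18.3 30.9] long dir deg 90.3 z [-39.9 -39.1 -38.1]
ee [681.66 165.    80.45] tool x dir deg 14.12 tool z dir [-0.244  0.97   0.002] down [ 0.0034  0.0025 -1.    ]
10.0 [681.64 165.04  80.43] [-10.66  -3.02  27.59] [-0.56  2.31 -0.07]
```

The force jumped to 28 N with z steady at 80.4, so the cap is on its stop. I'll hold for half a second, then release slowly.

Emit:
{"api": "jog_arm", "payload": {
  "steps": [
    {"dp": [0, 0, -0.04], "turn": [0, 0, 0], "claw": 0},
    {"dp": [0, 0, -0.04], "turn": [0, 0, 0], "claw": 0},
    {"dp": [0, 0, -0.04], "turn": [0, 0, 0], "claw": 0},
    {"dp": [0, 0, -0.04], "turn": [0, 0, 0], "claw": 0},
    {"dp": [0, 0, -0.04], "turn": [0, 0, 0], "claw": 0},
    {"dp": [0, 0, -0.04], "turn": [0, 0, 0], "claw": 0},
    {"dp": [0, 0, -0.02], "turn": [0, 0, 0], "claw": 0},
    {"dp": [0, 0, 0.02], "turn": [0, 0, 0], "claw": 0},
    {"dp": [0, 0, 0.06], "turn": [0, 0, 0], "claw": 0},
    {"dp": [0, 0, 0.1], "turn": [0, 0, 0], "claw": 0},
    {"dp": [0, 0, 0.14], "turn": [0, 0, 0], "claw": 0},
    {"dp": [0, 0, 0.18], "turn": [0, 0, 0], "claw": 0}
  ]
}}

```text
t: 11.0
ee_pos: [681.5, 165.0, 95.7]
orientation: [-1.56, -0.196, 0.191]
ft_force: [-2.0, -0.5, 5.4]
width: 36.1
```

Emit:
{"api": "jog_arm", "payload": {
  "steps": [
    {"dp": [0, 0, 0.04], "turn": [0, 0, 0], "claw": 0},
    {"dp": [0, 0, 0.08], "turn": [0, 0, 0], "claw": 0},
    {"dp": [0, 0, 0.16], "turn": [0, 0, 0], "claw": 0},
    {"dp": [0, 0, 0.3], "turn": [0, 0, 0], "claw": 0},
    {"dp": [0, 0, 0.6], "turn": [0, 0, 0], "claw": 0},
    {"dp": [0, 0, 0.8], "turn": [0, 0, 0], "claw": 0},
    {"dp": [0, 0, 0.8], "turn": [0, 0, 0], "claw": 0}
  ]
}}

```text
t: 11.58
ee_pos: [684.0, 165.6, 164.0]
orientation: [-1.559, -0.201, 0.185]
ft_force: [0.8, 1.3, -1.2]
width: 35.6
```

```bash
python3 - <<'E'
from e import *
grab('wrist','w14'); tool('w14','white',20,36)
grab('side','s14');grab('scene','c14')
o=ctrl.get_obs(); print(o['t'],o['ee_pos'].round(2),o['ft_force'].round(2),o['width'])
comps('c14',('blue',)); comps('s14',('blue',))
E
```

```text
px [248.5 154.3]
white 1883 c [676.1 180. ] size [60.6 61.1] long dir deg 103.9 z [28.4 29.5 30.7]
white tool(x,z) 1883 c [-5.6 15.8] size [60.6 61.1] long dir deg 89.8 z [133.3 134.5 135.7]
ee [683.98 165.56 164.03] tool x dir deg 14.11 tool z dir [-0.244  0.97   0.001] down [ 0.0097  0.004  -0.9999]
11.7333 [681.08 164.86 159.09] [ 0.36  0.02 -2.45] 36.09809430279533
c14 blue px [358. 197.] all 934 c [477.1 302.3] size [74.3 93.2] long dir deg 70.5 z [ 2.4  5.1 14.1]
    top 189 c [477.1 302.3] size [74.3 93.2] long dir deg 70.5 z [11.1 13.  15.3]
c14 blue px [287. 261.] all 1560 c [663.2 162.5] size [117.4 168.5] long dir deg 13.9 z [ 25.6  27.7 175.6]
    top 23 c [697.3 138.8] size [ 6.5 24. ] long dir deg 31.6 z [187.8 192.1 194.2]
s14 blue px [290. 130.] all 228 c [683.7 153.6] size [39.3 44.5] long dir deg 101.5 z [162.8 186.9 201.3]
    top 64 c [683.3 152.5] size [37.9 39.2] long dir deg 110.1 z [198.1 199.8 201.7]
s14 blue px [276. 178.] all 1332 c [662.1 160.8] size [123.1 174.1] long dir deg 13.6 z [ 5.1 28.4 31.2]
    top 846 c [660.4 159.9] size [121.9 170.9] long dir deg 13.3 z [27.8 29.3 31.5]
s14 blue px [199. 170.] all 623 c [473.1 300.7] size [ 72.9 101.3] long dir deg 70.3 z [ 3.4  6.8 16.3]
    top 132 c [473.1 300.7] size [ 72.9 101.3] long dir deg 70.3 z [13.1 14.9 17.5]
```

View pics/w14.png

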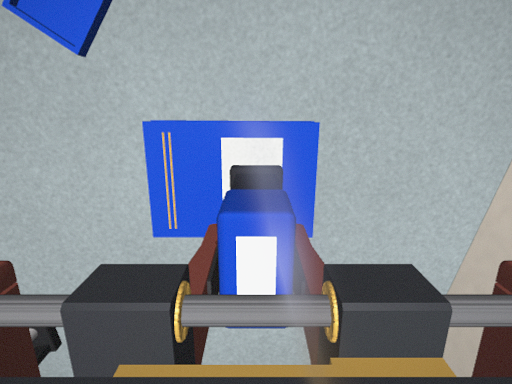

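View pics/s14.png

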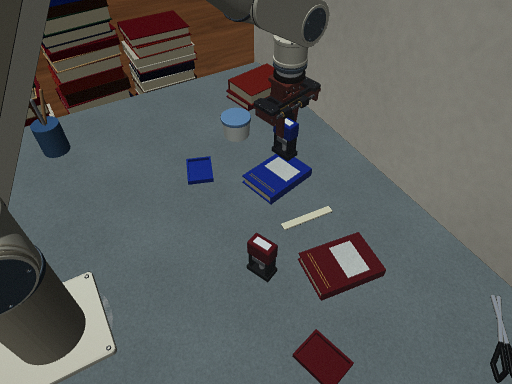

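The book hasn't shifted (its rectangle is unchanged from the start view) and the cap has sprung back. Next I'll carry the stamp to the blue tray, turning −33.7°.

Emit:
{"api": "jog_arm", "payload": {
  "steps": [
    {"dp": [-0.3, 0.2, 0], "turn": [0, 0, -0.03], "claw": 0},
    {"dp": [-0.6, 0.4, 0], "turn": [0, 0, -0.06], "claw": 0},
    {"dp": [-0.86, 0.5, 0], "turn": [0, 0, -0.09], "claw": 0},
    {"dp": [-0.86, 0.5, 0], "turn": [0, 0, -0.1], "claw": 0},
    {"dp": [-0.86, 0.5, 0], "turn": [0, 0, -0.1], "claw": 0}
  ]
}}

```text
t: 12.15
ee_pos: [610.2, 205.2, 157.5]
orientation: [-1.57, 0.053, -0.053]
ft_force: [1.2, -0.4, -1.3]
width: 35.8
```

Emit:
{"api": "jog_arm", "payload": {
  "steps": [
    {"dp": [-0.3, 0.1, 0], "turn": [0, 0, -0.03], "claw": 0},
    {"dp": [-0.6, 0.2, 0], "turn": [0, 0, -0.06], "claw": 0},
    {"dp": [-0.9, 0.3, 0], "turn": [0, 0, -0.087], "claw": 0},
    {"dp": [-0.9, 0.3, 0], "turn": [0, 0, -0.087], "claw": 0},
    {"dp": [-0.9, 0.3, 0], "turn": [0, 0, -0.087], "claw": 0}
  ]
}}

```text
t: 12.57
ee_pos: [537.6, 229.2, 156.9]
orientation: [-1.555, 0.266, -0.264]
ft_force: [-0.3, 0.4, -2.4]
width: 36.3
```

```bash
python3 - <<'E'
from e import *
grab('wrist','w15'); tool('w15','blue',-2,25)
o=ctrl.get_obs(); print(o['t'],o['ee_pos'].round(2),o['ft_force'].round(2),o['width'])
E
```

```text
px [171.6 132.2]
blue 7460 c [472.6 302.2] size [73.9 97.3] long dir deg 70.4 z [ 4.8  6.3 15.4]
blue tool(x,z) 7460 c [-85.4  47.3] size [73.9 97.3] long dir deg 89.7 z [141.5 150.6 152.1]
ee [537.64 229.23 156.9 ] tool x dir deg -19.35 tool z dir [ 0.331  0.944 -0.   ] down [-8.e-04 -1.e-04 -1.e+00]
12.6167 [538.84 229.16 157.23] [ 0.49 -0.94 -1.81] 35.73095971911838
```

View pics/w15.png

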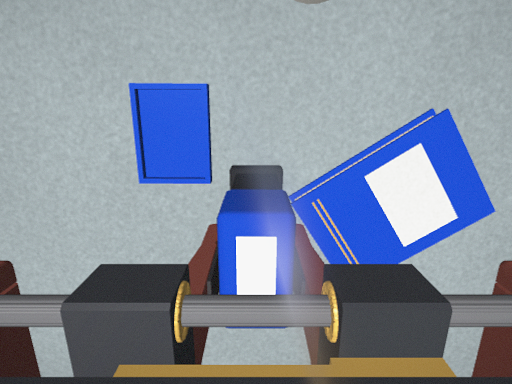

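Emit:
{"api": "jog_arm", "payload": {
  "steps": [
    {"dp": [-0.25, 0.3, 0], "turn": [0, 0, 0], "claw": 0},
    {"dp": [-0.5, 0.6, 0], "turn": [0, 0, 0], "claw": 0},
    {"dp": [-0.82, 0.88, 0], "turn": [0, 0, 0], "claw": 0},
    {"dp": [-0.82, 0.88, -0.2], "turn": [0, 0, 0], "claw": 0},
    {"dp": [-0.82, 0.88, -0.5], "turn": [0, 0, 0], "claw": 0},
    {"dp": [-0.82, 0.88, -0.7], "turn": [0, 0, 0], "claw": 0},
    {"dp": [-0.82, 0.88, -0.7], "turn": [0, 0, 0], "claw": 0},
    {"dp": [-0.82, 0.88, -0.7], "turn": [0, 0, 0], "claw": 0}
  ]
}}

```text
t: 13.28
ee_pos: [473.9, 299.2, 100.5]
orientation: [-1.555, 0.266, -0.265]
ft_force: [0.4, 0.5, -2.5]
width: 35.8
```

```bash
python3 - <<'E'
from e import *
grab('wrist','w16'); tool('w16','blue',-2,25)
grab('side','s16')
o=ctrl.get_obs(); print(o['t'],o['ee_pos'].round(2),o['ft_force'].round(2),o['width'])
i=cv2.imread('pics/s16.png')[110:210,150:250]; cv2.imwrite('pics/s16z.png',cv2.resize(i,None,fx=5,fy=5,interpolation=cv2.INTER_CUBIC))
E
```

```text
px [253.6 161.9]
blue 3909 c [477.3 312.5] size [75.2 75.6] long dir deg 160.3 z [ 5.   6.7 15.6]
blue tool(x,z) 3909 c [-1.2 13.8] size [75.2 75.6] long dir deg 179.7 z [84.8 93.8 95.4]
ee [473.91 299.17 100.45] tool x dir deg -19.35 tool z dir [ 0.331  0.943 -0.001] down [-7.e-04 -6.e-04 -1.e+00]
13.3833 [474.68 299.76 101.95] [-0.2  -0.11 -2.08] 35.51050401880496
```

View pics/w16.png

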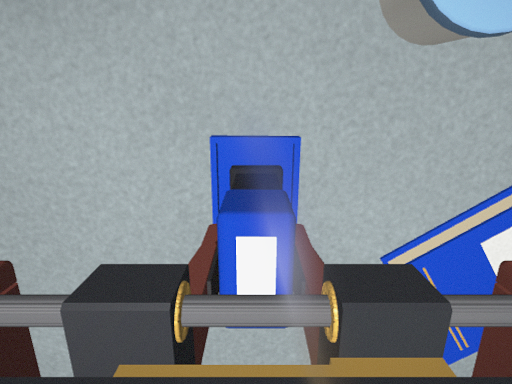

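View pics/s16z.png

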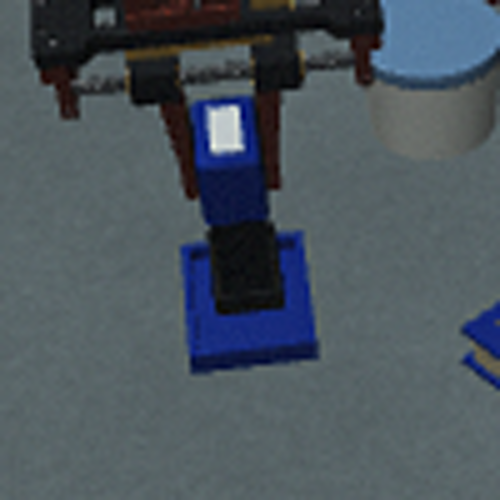

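The stamp is centred over the tray: tray px 211–300, stamp foot 230–282. Lowering to just above its floor (TCP≈77.7 at contact).

Emit:
{"api": "jog_arm", "payload": {
  "steps": [
    {"dp": [0, 0, -0.1], "turn": [0, 0, 0], "claw": 0},
    {"dp": [0, 0, -0.2], "turn": [0, 0, 0], "claw": 0},
    {"dp": [0, 0, -0.26], "turn": [0, 0, 0], "claw": 0},
    {"dp": [0, 0, -0.28], "turn": [0, 0, 0], "claw": 0},
    {"dp": [0, 0, -0.28], "turn": [0, 0, 0], "claw": 0},
    {"dp": [0, 0, -0.28], "turn": [0, 0, 0], "claw": 0},
    {"dp": [0, 0, -0.28], "turn": [0, 0, 0], "claw": 0}
  ]
}}

```text
t: 13.97
ee_pos: [474.8, 299.8, 79.7]
orientation: [-1.553, 0.264, -0.267]
ft_force: [0.0, 1.1, -1.7]
width: 35.8
```

```bash
python3 - <<'E'
from e import *
for k in range(4):
    ctrl.get_image('side'); o=ctrl.get_obs(); print(o['t'],o['ee_pos'].round(2),o['ft_force'].round(2))
E
```

```text
14.0167 [474.77 299.88  79.79] [-0.9   0.91 -2.45]
14.0667 [474.84 299.89  79.83] [-0.65  0.42 -2.06]
14.1167 [474.8  299.88  79.82] [-0.46 -0.03 -1.41]
14.1667 [474.81 299.86  79.81] [-0.55  0.4  -2.5 ]
```

Emit:
{"api": "jog_arm", "payload": {
  "steps": [
    {"dp": [0, 0, -0.012], "turn": [0, 0, 0], "claw": 0},
    {"dp": [0, 0, -0.024], "turn": [0, 0, 0], "claw": 0},
    {"dp": [0, 0, -0.024], "turn": [0, 0, 0], "claw": 0},
    {"dp": [0, 0, -0.024], "turn": [0, 0, 0], "claw": 0},
    {"dp": [0, 0, -0.024], "turn": [0, 0, 0], "claw": 0}
  ]
}}

```text
t: 14.58
ee_pos: [474.8, 299.8, 77.8]
orientation: [-1.553, 0.264, -0.267]
ft_force: [0.3, 0.4, -0.9]
width: 35.8
```

```bash
python3 - <<'E'
from e import *
F=[]
for k in range(4):
    ctrl.get_image('side'); o=ctrl.get_obs(); F.append(o['ft_force'])
print(o['t'],o['ee_pos'].round(2),np.mean(F,0).round(2))
E
```

```text
14.7833 [474.81 299.88  77.9 ] [ 0.08 -0.19 -1.98]
```

The foot is about 0.2 mm above the tray floor or just touching it. Opening and retreating upward.

Emit:
{"api": "jog_arm", "payload": {
  "steps": [
    {"dp": [0, 0, 0], "turn": [0, 0, 0], "claw": 0.5},
    {"dp": [0, 0, 0], "turn": [0, 0, 0], "claw": 0.8},
    {"dp": [0, 0, 0], "turn": [0, 0, 0], "claw": 1},
    {"dp": [0, 0, 0], "turn": [0, 0, 0], "claw": 1},
    {"dp": [0, 0, 0], "turn": [0, 0, 0], "claw": 1},
    {"dp": [0, 0, 0], "turn": [0, 0, 0], "claw": 1},
    {"dp": [0, 0, 0], "turn": [0, 0, 0], "claw": 1}
  ]
}}

```text
t: 15.37
ee_pos: [474.8, 299.9, 77.9]
orientation: [-1.553, 0.264, -0.267]
ft_force: [0.1, 0.2, -0.1]
width: 78.9
```

Emit:
{"api": "jog_arm", "payload": {
  "steps": [
    {"dp": [0, 0, 0.1], "turn": [0, 0, 0], "claw": 1},
    {"dp": [0, 0, 0.3], "turn": [0, 0, 0], "claw": 1},
    {"dp": [0, 0, 0.6], "turn": [0, 0, 0], "claw": 1},
    {"dp": [0, 0, 0.9], "turn": [0, 0, 0], "claw": 1},
    {"dp": [0, 0, 1], "turn": [0, 0, 0], "claw": 1},
    {"dp": [0, 0, 1], "turn": [0, 0, 0], "claw": 1}
  ]
}}

```text
t: 15.87
ee_pos: [476.2, 300.7, 160.5]
orientation: [-1.549, 0.261, -0.27]
ft_force: [1.3, -0.8, -0.1]
width: 87.8
```

Emit:
{"api": "jog_arm", "payload": {
  "steps": [
    {"dp": [0, -0.2, 0.3], "turn": [0, 0, 0], "claw": 1},
    {"dp": [0, -0.4, 0.6], "turn": [0, 0, 0], "claw": 1},
    {"dp": [0, -0.7, 0.8], "turn": [0, 0, 0], "claw": 1},
    {"dp": [0, -1, 0.8], "turn": [0, 0, 0], "claw": 1},
    {"dp": [0, -1, 0.8], "turn": [0, 0, 0], "claw": 1},
    {"dp": [0, -1, 0.8], "turn": [0, 0, 0], "claw": 1}
  ]
}}

```text
t: 16.37
ee_pos: [475.8, 219.8, 223.6]
orientation: [-1.55, 0.263, -0.271]
ft_force: [0.4, 0.6, 0.4]
width: 87.6
```

```bash
python3 - <<'E'
from e import *
grab('wrist','w17'); grab('side','s17');grab('scene','c17')
o=ctrl.get_obs(); print(o['t'],o['ee_pos'].round(2),o['ft_force'].round(2),o['width'])
comps('s17',('blue',));comps('w17',('blue',));comps('c17',('blue',))
E
```

```text
16.5167 [475.89 221.21 223.48] [-0.87 -0.23  0.07] 87.62660475762583
s17 blue px [198. 163.] all 605 c [472.3 301. ] size [ 74.5 101.4] long dir deg 70.6 z [  4.   14.8 116.4]
    top 108 c [474.5 297.5] size [33.4 62.5] long dir deg 67.2 z [113.8 115.7 117.8]
s17 blue px [277. 177.] all 1424 c [660.4 160.3] size [122.9 173.3] long dir deg 13.6 z [ 5.7 28.4 31.2]
    top 953 c [659.8 159.5] size [122.  171.4] long dir deg 13.8 z [27.7 29.2 31.5]
w17 blue px [228.  99.] all 3309 c [472.5 302.1] size [73.2 97.3] long dir deg 70.1 z [  5.4 112.4 116.7]
    top 1638 c [472.7 299.9] size [34.3 61.1] long dir deg 70.3 z [113.8 115.7 116.9]
w17 blue px [413. 161.] all 10450 c [669.8 156.6] size [135.2 188. ] long dir deg 13.7 z [ 4.3 29.1 30.4]
    top 9566 c [660.  161.6] size [120.8 171.3] long dir deg 13.7 z [27.9 29.2 30.4]
c17 blue px [361. 191.] all 834 c [477.1 302.5] size [75.  93.5] long dir deg 71.0 z [  3.5  14.1 114.5]
    top 124 c [480.3 299.8] size [32.9 57. ] long dir deg 71.2 z [111.8 113.9 115.8]
c17 blue px [292. 253.] all 2208 c [663.  162.4] size [117.1 168.5] long dir deg 13.8 z [25.3 27.4 29.5]
    top 1953 c [663.3 162.4] size [117.1 168. ] long dir deg 13.8 z [26.1 27.6 29.6]
```

View pics/w17.png

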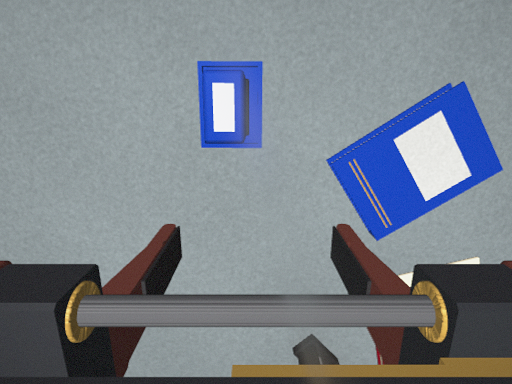

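View pics/s17.png

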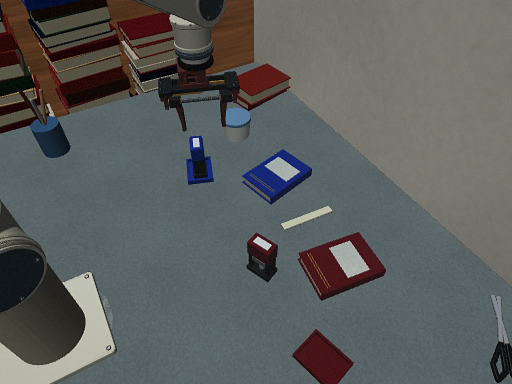

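View pics/c17.png

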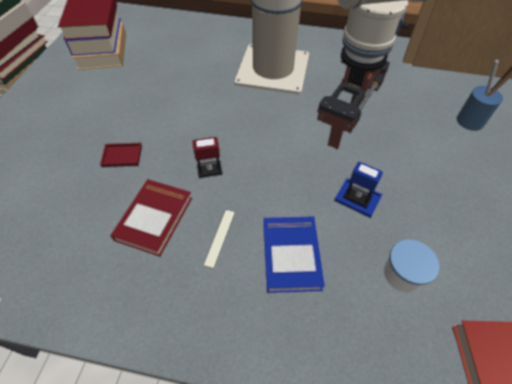

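The stamp stands upright and level in the tray (wrist px 225,105; cap top about 115 mm up, so the cap is fully raised). The book is where it was and the other objects look untouched, so I'll hand in.

```bash
python3 -c "
from workcell import ctrl
print(ctrl.close_job())"
```

```text
the job is handed in; nothing more can be done
None
```

I stamped the blue book's label with the blue stamp and parked the stamp upright in the blue tray. The job was handed in at about 16.5 s of robot time, with the gripper open and clear.

- **Centring:** just above the label, the wrist camera put the stamp within about 0.2 mm of the label's centre. The yaw difference was under about 0.5°. The camera calibration is only good to about 2 mm. My first, separate estimate of the label position disagreed by 1–2 mm, so I used the direct comparison of foot and label edges.
- **Press:** the cap stopped at TCP z ≈ 80.4 mm, about 20 mm of travel. The force jumped to about 28 N at the stop, and I held it there for about 1 s. A sideways force of about 11 N appeared at the stop, but nothing slipped, and the book's position afterwards matched its starting one within camera noise.
- **Parking:** the last pictures show the stamp upright and centred in the tray within about 2 mm, aligned with it, with its cap fully up. The burgundy stamp and book, the folder and the tub appear unmoved by eye; I did not measure them again.
- **Not confirmed:** no ink mark shows on the label in the pictures, so I judged the print only by the force and travel.

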